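Refit a reagent pen's hinge pin, free its sagging bolt and hold the gate ajar

ROBOT

A 6-joint arm with a two-finger parallel gripper is mounted at the origin on a cart in front of the work surface, level with it; the furniture and walls round the work are solid. World frame = base frame: x ahead of the robot, y to its left, z up, the work surface at z = 0. Lengths are in mm, angles in rad, forces in N, time in s.
With the tool pointing down it reaches from about 250 to 725 mm from the base axis. Payload 9.7 kg.
Tool frame: the origin (TCP) lies midway between the tips of the shut fingers; the grasp point (between the pads) lies manip.pinch_z behind it (manip.pinch_z is the distance from the TCP to the grasp point, in mm); z points along the fingers, y is the line along which they close (so a half turn about z gives the same grasp; the last joint's range is limited). The gripper opens to 85 mm and grips with 20 to 120 N. Pads are 22 mm wide; open, the fingers measure 114 mm over their backs; the gripper's body (76 mm by 85 mm) begins 54 mm behind the grasp point. The pads swing forward as they close: fully open they stand 13 mm farther back than shut.
Start: joints at [1.173, 0.087, 0.176, 1.66, 0, 1.571], TCP at [213.062, 507.052, 231.284] pointing down, gripper open.
Joint ranges: [-3.13, 3.13], [-0.85, 1.81], [-1.15, 1.24], [-2.2, 2.28], [-1.44, 1.52], [-3.14, 3.14]. Speed limits (rad/s): [2.22, 2.22, 2.57, 3.14, 3.14, 3.14].

INTERFACE

Orientations are given as [roll, pitch, yaw] about the fixed x, y, z axes, in that order (R = Rz(yaw) Ry(pitch) Rx(roll)).
In Python, from plant import manip gives the robot as it stands.
- The arm moves only by the tool step_arm, never from a script. Its argument "targets" is a list of rows, each a list of 3 entries, a list of its own where there are three numbers: the closure, from -1 (fully open) to 1 (shut), then the shift along the tool's x, y, z in cm, then the turn, a rotation vector about the tool's x, y, z in rad. In form: [[claw, [dx, dy, dz], [wx, wy, wz]], ...]. A call has 1 to 12 rows; each row is the pose to reach, as a shift and turn from the pose commanded when the call began, along the tool's axes at that moment; what a row does not reach only later rows make up. A row lasts 1/10 s, in which the tool goes at most 50 mm and 8.59 degrees, less where a joint would pass 70% of its speed; a pose out of reach is approached as far as the arm can. A call with a gripper value outside its range is refused whole. The fingers move at their own pace and stop on an object; the grip force is fixed at half the most. Time passes only in rows, so rows that repeat a pose let the fingers close. It gives the time, the measured TCP pose, the force, the opening and the grip force at its end, in the units of the state.
- manip.observe(): the state, without advancing time (a new reading comes with each control period).
- manip.get_image(name): name is "scene" or "top"; returns a dict with "image" (420x560x3 uint8, red, green, blue), "depth" (420x560 float32, mm along the optical axis (not along the pixel's ray), 0 where there is no reading), "mtx" (3x3 intrinsics, pixels), "dist" ([k1, k2, p1, p2, k3] as OpenCV has them; the pictures are not rectified), "cam_to_world" (4x4, takes a point from camera to world coordinates). Camera axes: x right, y down, z forward; pixel columns grow to the right and rows downward; lengths in mm; the calibration is good to about 2 mm. A picture is of the moment at which its call begins.
- manip.finish_job(): hands the job in; it is judged then, once.
The state is a dict: "clock": time; "q": joint angles; "qvel": joint speeds; "tau": joint torques, N m; "position": TCP position; "tool_rot": TCP orientation; "wrist_force": force on the tool from outside, world axes, zero at the start; "torque": the same for the moment, N m; "finger_gap": finger opening in mm; "grasp_force": force on a finger pad.
Only numpy, scipy, OpenCV 4.12 (cv2) and the standard library are available. Lean on these libraries where they do the work, as an engineer would, in place of code of your own. Each camera call takes 0.05 s, during which the arm holds its last target. There are 200 camera calls.

TASK

The clear reagent pen's gate is missing its top hinge pin: take the black-handled pin from the green tube rack and push it down through the fork and lug at the top of the gate's hinge until its flange sits flat on the fork, before you free the gate. Then take the red ball knob of the gate's sagging bolt, lift it so that the bolt's end rides over the bent-up lip of the keeper while you pull it clear of the keeper (do not wrench it against the lip), and swing the sprung gate ajar, about 8 cm at its free edge. Finish still gripping the knob and holding the gate still at that opening, with the timer, the tape roll and the black marker left where they are.

Things in the scene. Friction and masses are not known exactly. Their poses are not given: they have to be found in the camera images.
- pen: Fixed reagent pen: aluminium posts, clear panes, three bottles inside; 278 mm wide, 110 deep, nothing above 134 mm (the refitted pin to 168). Origin on the bench under the middle of the gate line; x points into the pen, y along the closed gate to the hinge side, z up. Gate opens to -x. Hinge axis upright at y = +105 mm, latch post at y = -126 mm; front faces of gate and posts at x = -8 mm.
- hinge_seat (a point): Centre of the hole in the upper fork cheek, on its top face, 134 mm above the bench, on the gate's hinge axis (axes as pen). Two steel cheeks (24 x 26 mm, 6 mm thick) with the gate's brass lug (7 mm) between them; the three holes are 12 mm wide, in line, with tops of cheek, lug and cheek at 134, 126.5 and 118 mm.
- hinge_pin: Loose hinge pin, 40 g, origin at the underside of its flange, z up along the handle. Below: steel shaft 9 mm diameter, 28 mm long, tapered tip. Above: flange 20 mm diameter, 4 mm thick, then a black grooved handle, 14 mm diameter, up to 34 mm, orange ring near its top. Starts hanging upright by its flange in the green rack, shaft loose in the hole; the hinge holes are an easy fit too.
- green_rack: Green microtube rack fixed to the bench, 62 (x) x 150 (y) x 30 (z) mm, origin at the centre of its underside. The pin stands at x = 0, y = -44.5 mm; three microtubes stand at y = +26 mm, tops about 40 mm above the bench.
- knob_center (a point): Centre of the red ball knob, 22 mm diameter. At the start it is 50 mm in front (-x) of the gate's front face, about 107 mm above the bench, 189 mm from the hinge axis along the gate. Free on both sides along the gate and above; its stem (8 mm) runs back and down to the bolt, which it moves and with which it tilts.
- bolt (a joint): Slide of the bolt in its barrel, m: 0 = shot into the keeper, grows as it is drawn towards the hinge, stop at 0.034, friction about 1 N. Unless lifted, its 22 mm button head meets the keeper's lip after about 1 mm; the head is clear of the keeper from 0.018.
- barrel (a joint): Tilt of the loose barrel with bolt and knob, rad, about its rear screw (85 mm from the hinge axis, 96 mm above the bench, 104 mm from the shot knob): 0 = sagged, as at rest, 0.09 = level, stop at 0.115. The head passes the lip above about 0.055, the knob lifted 6 mm; 9 mm brings it level, 12 mm to the stop. It drops back under its weight, about 1 N at the knob.
- bolt_head: Dark steel button head on the bolt's end, 22 mm diameter, 11 mm long. This origin is not at the head but on the bolt's axis at the barrel's rear screw while the bolt is shot; the head is 138 to 149 mm from it, towards the latch.
- bolt_knob: Bolt handle with the red ball (see knob_center). Origin as that of bolt_head.
- keeper: Steel keeper loop on the latch post, 25 mm along the gate, 48 mm high, 27 mm out from the post, in which the bolt's head sits; open towards the hinge, its lower mouth edge bent upward as a lip. Origin and axes as pen.
- keeper_lip (a point): Top edge of the keeper's bent lip, about 79 mm above the bench. It stands about 1 mm from the head's shoulder and overlaps it by about 7 mm while the bolt sags.
- gate (a joint): Opening of the gate about its hinge axis, rad: 0 = closed, grows as the free edge, 212 mm from the axis, comes out to the pen's -x (clockwise from above). A spring closes it: 0.3 N m when shut, 0.5 at 0.4 rad (2 to 3 N at the knob). 0.38 rad is 8 cm at the free edge. The shot bolt blocks it.
- timer: White timer lying on the bench, 64 x 68 x 20 mm, bystander.
- tape: Red tape roll lying flat, 72 mm diameter, 19 mm high, bystander.
- marker: Black-capped marker pen lying on the bench, 126 mm long, 14 mm thick, bystander.
Things that resemble listed ones, but are neither listed nor needed, are in the scene too. Of the things like the hinge_pin, leave any that is purple or yellow; of the rest the smaller one is meant.

How it is judged:
By the outcome, as a careful person would: the job done as asked, in the order asked, and still so for the second after the job is handed in, while the arm keeps its last pose, push and grip.
It also fails if it takes over 48 s, if anything falls off the work surface, if the arm or the gripper's body presses on something with over 40 N, if the wrist force passes 120 N, or if a joint passes its speed limit or range.

## Working session

There is one attempt and no reset: what is moved stays moved. The work goes in short steps, Python scripts to look and compute and a tool call to move; the robot and the scene stay as the last step left them, time stands still between calls to the robot, and variables do not carry over. Pictures are saved under pics/ and viewed, at most 10 in all, crops included, and the job is handed in when it is done.

Besides the shell and the picture viewer there is one more tool, called by a JSON object that holds its "method" and its "body", one argument or row to a line. step_arm: Moves the arm, as the interface text tells. Its arguments: {"type":"object","properties":{"targets":{"type":"array","items":{"type":"array"}}},"required":["targets"]}

```bash
mkdir -p pics; cat > h.py <<'E'
import numpy as np, cv2
from plant import manip
from scipy.spatial.transform import Rotation as R
def grab(n):
    d=manip.get_image(n); np.savez('pics/%s.npz'%n,**{k:np.array(v) for k,v in d.items()})
    return d
def load(n): return dict(np.load('pics/%s.npz'%n))
def world(d):
    h,w=d['depth'].shape
    u,v=np.meshgrid(np.arange(w),np.arange(h))
    p=cv2.undistortPoints(np.stack([u,v],-1).reshape(-1,1,2).astype(float),d['mtx'],d['dist']).reshape(h,w,2)
    z=d['depth'][...,None]
    c=np.concatenate([p*z,z],-1)
    M=d['cam_to_world']; W=c@M[:3,:3].T+M[:3,3]; W[d['depth']==0]=np.nan
    return W
def proj(d,P):
    M=np.linalg.inv(d['cam_to_world']); r=cv2.Rodrigues(M[:3,:3])[0]
    return cv2.projectPoints(np.array(P,float).reshape(-1,1,3),r,M[:3,3],d['mtx'],d['dist'])[0].reshape(-1,2)
E
python3 - <<'E'
from h import *
print(manip.pinch_z, manip.observe())
for n in('scene','top'):
    d=grab(n); cv2.imwrite(f'pics/{n}0.png',cv2.resize(d['image'][...,::-1],(784,588)))
    print(n,d['cam_to_world'].round(2).tolist(),d['mtx'].tolist())
E
```

```text
18.700000000000003 {'clock': 0.0, 'q': array([1.17300401e+00, 8.74861348e-02, 1.75134576e-01, 1.65978342e+00,
       2.84563925e-05, 1.57084840e+00]), 'qvel': array([-0.00064863,  0.00115068,  0.00105473, -0.00195944, -0.00161237,
        0.00078153]), 'tau': array([ 1.33673915e-03, -5.20391679e+01,  4.64798605e+01,  1.63056829e-02,
       -6.32442698e-05,  1.83650087e-06]), 'position': array([212.96841887, 506.85530406, 230.56896103]), 'tool_rot': array([-3.14025400e+00, -2.83866579e-05,  2.74374822e+00]), 'wrist_force': array([0.14970557, 0.0126677 , 0.19176935]), 'torque': array([-3.14019245e-02,  2.09030542e-02,  8.56533806e-05]), 'grasp_force': 0.0, 'finger_gap': 85.34163830636072}
scene [[-0.89, -0.2, 0.4, 143.13], [-0.45, 0.38, -0.81, 836.33], [0.01, -0.9, -0.43, 496.74], [0.0, 0.0, 0.0, 1.0]] [[437.5171050397092, 0.0, 277.1970579396616], [0.0, 437.5171050397092, 211.57951741719324], [0.0, 0.0, 1.0]]
top [[0.07, -0.97, 0.22, 216.54], [-1.0, -0.07, 0.01, 83.23], [0.0, -0.22, -0.97, 1405.05], [0.0, 0.0, 0.0, 1.0]] [[523.0863784229882, 0.0, 291.810628327394], [0.0, 523.0863784229882, 209.24417279105168], [0.0, 0.0, 1.0]]
```

View pics/scene0.png

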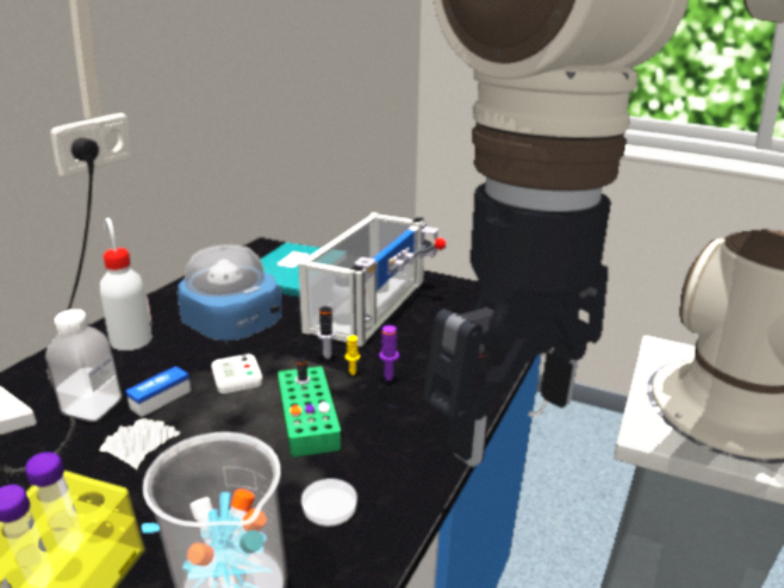

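View pics/top0.png

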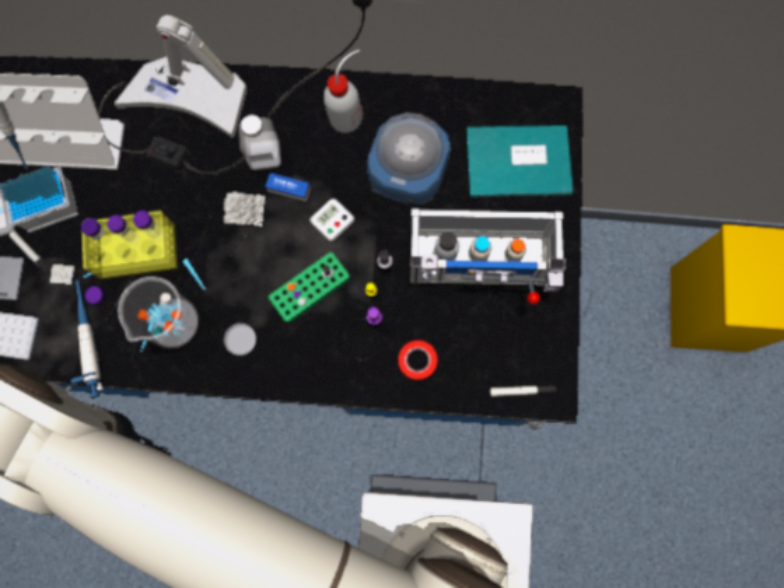

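The scene view shows the pin in the green rack at (303,372), with a larger black pin standing beside it at (326,325) as a decoy. The top view shows the pin at about (327,270), the hinge at about (430,262) and the knob at (533,297). These are 1.4× pixels.

```bash
cat > m.py <<'E'
from h import *
d=load('top');W=world(d);I=d['image'].astype(int)
r,g,b=I[...,0],I[...,1],I[...,2]
Z=W[...,2]
def st(n,m):
    P=W[m]; P=P[np.isfinite(P[:,0])]
    print(n,len(P),'med',np.median(P,0).round(1),'min',np.percentile(P,3,0).round(1),'max',np.percentile(P,97,0).round(1))
vv,uu=np.mgrid[:420,:560]
box=lambda a,b_,c,e:(uu>=a/1.4)&(uu<=b_/1.4)&(vv>=c/1.4)&(vv<=e/1.4)
gm=(g>r*1.5)&(g>b*1.4)&(g>70)&box(260,355,245,325)
st('green',gm)
top=gm&(abs(Z-30)<6)
rect=cv2.minAreaRect(W[top][:,:2].astype(np.float32));print(rect, np.nanmedian(Z[top]))
st('pin',box(315,342,255,285)&(Z>42))
red=(r>140)&(g<60)&(b<70)
st('knob',red&box(515,550,280,315))
# pen: high rims
pm=box(400,575,200,295)&(Z>105)&(Z<145)
st('pen',pm); rect=cv2.minAreaRect(W[pm][:,:2].astype(np.float32));print(rect)
bl=(b>120)&(r<70)&box(420,560,250,285); st('blue',bl)
P=W[bl&np.isfinite(Z)][:,:2]; print('blue dir',cv2.fitLine(P.astype(np.float32),cv2.DIST_HUBER,0,.01,.01).ravel())
for a,b_ in((421,255),(430,262),(438,262),(430,270),(556,266),(556,278),(415,280)):
    print((a,b_),W[int(b_/1.4),int(a/1.4)].round(1))
d2=load('scene');W2=world(d2);I2=d2['image'].astype(int);
m=(I2[...,0]>140)&(I2[...,1]<60)&(uu>300)&(uu<325)&(vv>160)&(vv<185);W=W2;st('knob scene',m)
Z=W2[...,2]
st('pin scene',box(292,316,355,385)&(Z>40)&(Z<75))
c=lambda d,a,b_,e,f,s:cv2.resize(d['image'][e:f,a:b_,::-1],None,fx=s,fy=s,interpolation=cv2.INTER_CUBIC)
A=c(load('top'),180,410,140,220,3.4); B=c(d2,190,330,140,330,2.2)
cv2.imwrite('pics/c1.png',A); cv2.imwrite('pics/c2.png',c(d2,190,330,140,280,4))
E
python3 m.py
```

```text
green 1159 med [531.8 295.9  27.9] min [472.  232.3  -3.8] max [592.5 362.   34.2]
((530.4881591796875, 295.7325744628906), (63.907894134521484, 148.6287384033203), 41.427894592285156) 29.604903109504676
pin 29 med [556.8 261.6  61.1] min [552.6 256.5  43.4] max [564.2 268.4  67.2]
knob 43 med [ 521.1 -125.4  114.9] min [ 513.5 -134.   109.9] max [ 529.5 -118.7  118.6]
pen 1763 med [580.4 -43.6 124.1] min [ 553.9 -172.4  106.7] max [675.7  99.6 133.7]
((597.7567749023438, -37.45634460449219), (155.64620971679688, 281.1445007324219), 3.818986415863037)
blue 274 med [573.9 -43.2 123.2] min [ 566.5 -120.4   70.4] max [602.7  30.1 128. ]
blue dir [ 4.3777969e-02 -9.9904126e-01  5.7381458e+02 -4.6265228e+01]
(421, 255) [617.   84.7   1.5]
(430, 262) [603.7  64.3   2.7]
(438, 262) [572.   53.2 120.8]
(430, 270) [557.1  65.  123.9]
(556, 266) [ 576.4 -161.4  134.7]
(556, 278) [ 560.6 -165.7  115.6]
(415, 280) [558.5  92.   26.2]
knob scene 35 med [ 516.9 -120.4  109.8] min [ 510.3 -125.4  103.2] max [ 524.2 -115.6  115.9]
pin scene 105 med [555.5 265.3  54.1] min [551.1 256.8  40.5] max [563.2 268.7  64. ]
```

View pics/c1.png

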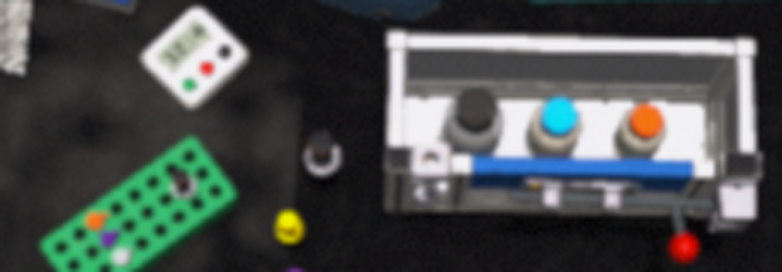

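View pics/c2.png

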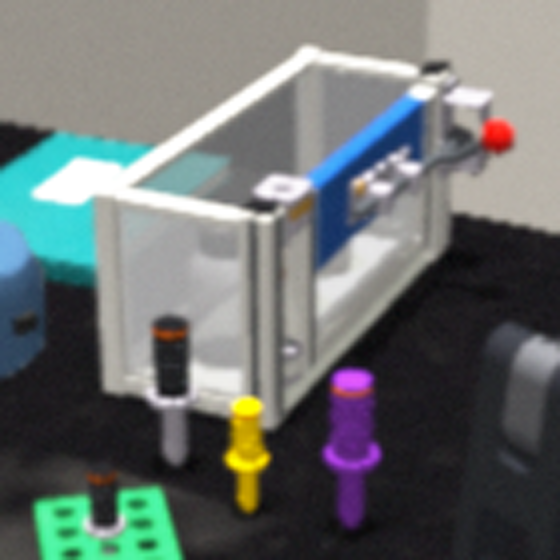

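The crops show the fork plate with its empty hole at (430,158) in c1 and (283,188) in c2. The pin flange and handle are at (182,184) in c1 and (103,500) in c2.

```bash
cat > t.py <<'E'
from h import *
T=load('top');S=load('scene')
def ray(d,uv):
    p=cv2.undistortPoints(np.array(uv,float).reshape(1,1,2),d['mtx'],d['dist']).ravel()
    M=d['cam_to_world'];v=M[:3,:3]@[p[0],p[1],1];return M[:3,3],v/np.linalg.norm(v)
def atz(d,uv,z):
    o,v=ray(d,uv);return (o+v*(z-o[2])/v[2]).round(1)
def tri(a,b):
    A=np.zeros((3,3));y=np.zeros(3);
    for d,uv in((T,a),(S,b)):
        o,v=ray(d,uv);P=np.eye(3)-np.outer(v,v);A+=P;y+=P@o
    return np.linalg.solve(A,y).round(1)
def redc(d,a,b,c,e):
    I=d['image'].astype(int)[c:e,a:b];m=(I[...,0]>110)&(I[...,1]<80)&(I[...,2]<90)
    v,u=np.nonzero(m);return ((u.min()+u.max())/2+a,(v.min()+v.max())/2+c)
if __name__=='__main__':
    kt,ks=redc(T,368,394,202,224),redc(S,300,325,160,187)
    print('knob',kt,ks,tri(kt,ks),atz(T,kt,107),atz(S,ks,107))
    ht=(180+430/3.4-.35,140+158/3.4-.35);hs=(190+283/4-.4,140+188/4-.4)
    print('hole',tri(ht,hs),atz(T,ht,134),atz(S,hs,134))
    W=world(T);m=np.zeros((420,560),bool);m[180:194,298:316]=1;m&=abs(W[...,2]-134)<5
    print('fork pts',m.sum(),W[m].mean(0).round(1),W[m].min(0),W[m].max(0))
    # rack pin handle top
    for d,n,b in((T,'t',(180,260,140,225)),):
        pass
    def big(d,u,v,r,s):
        c=d['image'][v-r:v+r,u-r:u+r,::-1];return cv2.resize(c,None,fx=s,fy=s,interpolation=cv2.INTER_CUBIC)
    cv2.imwrite('pics/c3.png',np.vstack([np.hstack([big(T,233,193,12,16),big(T,306,187,12,16)])[:,:],np.hstack([big(S,215,267,12,16)[:,:],big(S,261,187,12,16)])])[::1][:768][:, :768]) 
    im=cv2.imread('pics/c3.png');cv2.imwrite('pics/c3.png',cv2.resize(im,(600,600)))
E
python3 t.py
```

```text
knob (np.float64(380.5), np.float64(212.0)) (np.float64(313.5), np.float64(174.0)) [ 522.  -126.3  106.4] [ 522.9 -125.9  107. ] [ 520.2 -124.6  107. ]
hole [568.1  67.9 134. ] [569.6  68.4 134. ] [566.4  68.  134. ]
fork pts 102 [568.   72.1 133.1] [556.13050429  55.29860172 129.24079157] [580.85826446  89.39685039 138.29053849]
```

View pics/c3.png

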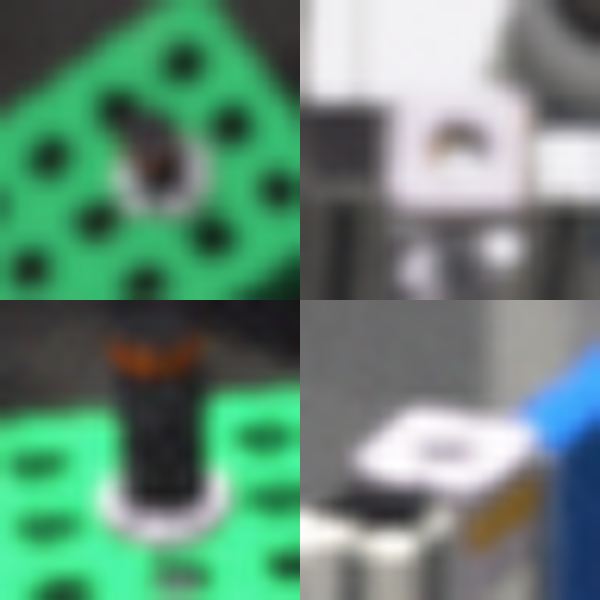

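Upsampled crops: the flange is centred at (163,175) in the top-camera quadrant and (165,497) in the scene quadrant. The fork hole is at (457,148) in top and (445,450) in scene.

```bash
python3 - <<'E'
from t import *
print('pin',tri((233.5,194.5),(215.7,270.3)),atz(T,(233.5,194.5),34),atz(S,(215.7,270.3),34))
h=tri((306.2,186.4),(260.1,186.5));print('hole',h,atz(T,(306.2,186.4),134),atz(S,(260.1,186.5),134))
k=np.array([522,-126.3]);v=k-h[:2];print(np.linalg.norm(v),np.hypot(58,189),'yaw',np.arctan2(v[1],v[0])-np.arctan2(-189,-58))
print(manip.observe()['tool_rot'], R.from_euler('xyz',manip.observe()['tool_rot']).as_matrix().round(3))
E
```

```text
pin [559.1 261.7  33.7] [559.5 261.9  34. ] [558.2 262.1  34. ]
hole [568.   67.8 134.1] [568.8  68.2 134. ] [567.2  67.8 134. ]
199.4763394490685 197.69926656414282 yaw 0.0650570087001523
[-3.14038484e+00 -8.31029855e-06  2.74380764e+00] [[-0.922  0.387 -0.   ]
 [ 0.387  0.922 -0.001]
 [ 0.    -0.001 -1.   ]]
```

{"method": "step_arm", "body": {
  "targets": [
    [0,[-5,-1.1,0],[0,0,-0.1]],
    [0,[-10,-2.2,0],[0,0,-0.2]],
    [0,[-15,-3.3,0],[0,0,-0.3]],
    [0,[-20,-4.5,0],[0,0,-0.398]],
    [0,[-25,-5.6,0],[0,0,-0.398]],
    [0,[-30,-6.7,0],[0,0,-0.398]],
    [0,[-35,-7.8,0],[0,0,-0.398]],
    [0,[-41.4,-9.2,6],[0,0,-0.398]],
    [0,[-41.4,-9.2,11],[0,0,-0.398]],
    [0,[-41.4,-9.2,11],[0,0,-0.398]],
    [0,[-41.4,-9.2,11],[0,0,-0.398]],
    [0,[-41.4,-9.2,11],[0,0,-0.398]]
  ]
}}

```text
clock: 1.3
position: [558.6, 261.7, 121.2]
tool_rot: [-3.141, -0.002, 3.141]
wrist_force: [0.1, 0.3, 0.6]
finger_gap: 43.0
grasp_force: 0.0
```

{"method": "step_arm", "body": {
  "targets": [
    [0,[0,0,3],[0,0,0]],
    [0,[0,0,5],[0,0,0]],
    [0,[0,0,7],[0,0,0]],
    [0,[0,0,8.3],[0,0,0]],
    [0,[0,0,8.3],[0,0,0]],
    [1,[0,0,8.3],[0,0,0]],
    [1,[0,0,8.3],[0,0,0]],
    [1,[0,0,8.3],[0,0,0]],
    [1,[0,0,8.3],[0,0,0]],
    [1,[0,0,8.3],[0,0,0]]
  ]
}}

```text
clock: 2.3
position: [559.9, 262.1, 40.2]
tool_rot: [3.141, 0.002, -3.142]
wrist_force: [-1.3, -0.8, 7.1]
finger_gap: 11.9
grasp_force: 58.5
```

```bash
python3 - <<'E'
from h import *
o=manip.observe();print(o['q'].round(3),o['wrist_force'].round(2),o['finger_gap'],o['grasp_force'],o['position'])
E
```

```text
[ 4.380e-01  2.560e-01 -1.000e-03  1.311e+00 -0.000e+00  4.380e-01] [-1.34 -0.83  7.13] 11.944447826266275 58.4715861082077 [559.92421491 262.134031    40.20075577]
```

{"method": "step_arm", "body": {
  "targets": [
    [1,[0,0,-2],[0,0,0]],
    [1,[0,0,-4],[0,0,0]],
    [1,[0,0,-8],[0,0,0]],
    [1,[0,0,-12],[0,0,0]],
    [1,[0,0,-15],[0,0,0]],
    [1,[0,0,-15],[0,0,0]],
    [1,[0,-4,-15],[0,0,0]],
    [1,[0,-8,-15],[0,0,0]],
    [1,[-0.3,-12,-15],[0,0,0]],
    [1,[-0.8,-15,-15],[0,0,0]],
    [1,[-0.8,-15,-15],[0,0,0]],
    [1,[-0.8,-15,-15],[0,0,0]]
  ]
}}

```text
clock: 3.5
position: [567.1, 111.3, 188.1]
tool_rot: [3.141, -0.0, 3.14]
wrist_force: [0.3, 0.2, -0.3]
finger_gap: 11.8
grasp_force: 58.7
```

```bash
python3 - <<'E'
from h import *
o=manip.observe();print(o['wrist_force'].round(2),o['position'])
T=grab('top');S=grab('scene');P=o['position']
uv=proj(S,[P])[0];print(uv,proj(T,[P]))
def c(d,u,v,r,s):
    return cv2.resize(d['image'][v-r:v+r,u-r:u+r,::-1],(s,s),interpolation=cv2.INTER_CUBIC)
t=proj(T,[P])[0]
cv2.imwrite('pics/p1.png',np.hstack([c(S,int(uv[0]),int(uv[1]),30,400),c(T,int(t[0]),int(t[1]),30,400)]))
print(int(uv[0])-30,int(uv[1])-30,int(t[0])-30,int(t[1])-30)
E
```

```text
[ 0.27  0.16 -0.33] [567.13350252 111.30597316 188.09539781]
[249.66933935 169.14552533] [[289.02957893 179.86736022]]
219 139 259 149
```

View pics/p1.png

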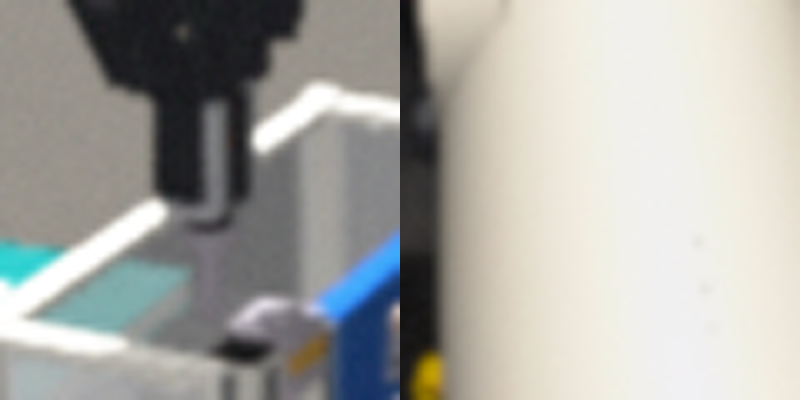

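The scene crop shows the pin hanging vertically in the gripper, with its shaft at (207,235–300) on the TCP column and above the fork. I'll move over the hole and descend gently.

{"method": "step_arm", "body": {
  "targets": [
    [1,[-0.15,-2.5,0],[0,0,0]],
    [1,[-0.15,-4.3,0],[0,0,0]],
    [1,[-0.15,-4.3,0],[0,0,0]],
    [1,[-0.15,-4.3,0],[0,0,0]],
    [1,[-0.15,-4.3,0.8],[0,0,0]],
    [1,[-0.15,-4.3,1.4],[0,0,0]],
    [1,[-0.15,-4.3,1.7],[0,0,0]],
    [1,[-0.15,-4.3,2.0],[0,0,0]],
    [1,[-0.15,-4.3,2.0],[0,0,0]]
  ]
}}

```text
clock: 4.5
position: [568.4, 68.8, 167.8]
tool_rot: [-3.141, -0.001, -3.141]
wrist_force: [-0.8, -1.1, -0.5]
finger_gap: 12.1
grasp_force: 58.9
```

```bash
cat > v.py <<'E'
import sys
from h import *
n=sys.argv[1];P=[float(x) for x in sys.argv[2:5]];r=int(sys.argv[5])
S=grab('scene');u,v=proj(S,[P])[0].astype(int)
print(u-r,v-r); cv2.imwrite(f'pics/{n}.png',cv2.resize(S['image'][v-r:v+r,u-r:u+r,::-1],(560,560),interpolation=cv2.INTER_CUBIC))
E
python3 v.py p2 568 68 140 28; python3 -c "
from h import *
o=manip.observe();print(o['position'],o['wrist_force'],o['torque'])"
```

```text
231 155
[568.52038799  68.86308768 168.11082126] [ 0.25731392 -0.71341093  0.24196539] [-0.10400407  0.05298901  0.00498908]
```

View pics/p2.png

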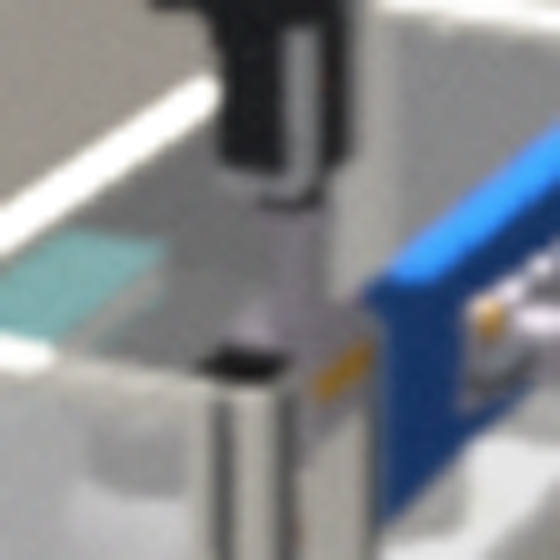

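The shaft, centred at about (300,260), enters the plate hole at about (296,320). It's aligned, so I'll continue down.

{"method": "step_arm", "body": {
  "targets": [
    [1,[0,0,0.3],[0,0,0]],
    [1,[0,0,0.6],[0,0,0]],
    [1,[0,0,0.9],[0,0,0]],
    [1,[0,0,1.1],[0,0,0]],
    [1,[0,0,1.1],[0,0,0]]
  ]
}}

```text
clock: 5.05
position: [568.7, 67.5, 157.4]
tool_rot: [-3.139, 0.001, 3.141]
wrist_force: [0.7, -8.9, -2.4]
finger_gap: 11.7
grasp_force: 59.2
```

{"method": "step_arm", "body": {
  "targets": [
    [1,[0,-0.15,0],[0,0,0]],
    [1,[0,-0.15,0],[0,0,0]],
    [1,[0,-0.15,0.2],[0,0,0]],
    [1,[0,-0.15,0.4],[0,0,0]],
    [1,[0,-0.15,0.4],[0,0,0]]
  ]
}}

```text
clock: 5.55
position: [568.6, 66.8, 153.3]
tool_rot: [-3.14, 0.0, 3.141]
wrist_force: [0.9, -6.0, 0.1]
finger_gap: 11.7
grasp_force: 59.2
```

{"method": "step_arm", "body": {
  "targets": [
    [1,[0,-0.1,0],[0,0,0]],
    [1,[0,-0.1,0],[0,0,0]],
    [1,[0,-0.1,0.3],[0,0,0]],
    [1,[0,-0.1,0.5],[0,0,0]],
    [1,[0,-0.1,0.7],[0,0,0]],
    [1,[0,-0.1,0.7],[0,0,0]]
  ]
}}

```text
clock: 6.15
position: [568.5, 66.4, 145.8]
tool_rot: [3.142, -0.0, -3.141]
wrist_force: [0.7, -2.4, -2.9]
finger_gap: 12.0
grasp_force: 59.1
```

{"method": "step_arm", "body": {
  "targets": [
    [1,[0,-0.03,0.1],[0,0,0]],
    [1,[0,-0.03,0.2],[0,0,0]],
    [1,[0,-0.03,0.3],[0,0,0]],
    [1,[0,-0.03,0.3],[0,0,0]]
  ]
}}

```text
clock: 6.55
position: [568.7, 66.2, 144.2]
tool_rot: [3.141, 0.001, -3.141]
wrist_force: [-1.1, -1.1, 6.6]
finger_gap: 12.0
grasp_force: 59.8
```

{"method": "step_arm", "body": {
  "targets": [
    [1,[0,0,0.15],[0,0,0]],
    [1,[0,0,0.15],[0,0,0]],
    [1,[0,0,0],[0,0,0]],
    [0,[0,0,-0.1],[0,0,0]],
    [0,[0,0,-0.1],[0,0,0]],
    [0,[0,0,-0.1],[0,0,0]],
    [0,[0,0,-2],[0,0,0]],
    [0,[0,0,-5],[0,0,0]],
    [0,[5,-5,-7],[0,0,0]],
    [0,[5,-10,-7],[0,0,0]],
    [0,[5,-12,-7],[0,0,0]]
  ]
}}

```text
clock: 7.65
position: [517.8, -55.3, 214.4]
tool_rot: [-3.141, 0.001, -3.14]
wrist_force: [2.1, -0.2, -0.3]
finger_gap: 42.5
grasp_force: 0.0
```

```bash
python3 v.py p3 568 68 140 28; python3 - <<'E'
from h import *
o=manip.observe();print(o['position'],o['wrist_force'].round(2),o['finger_gap'],o['q'].round(3))
from t import *
S=load('scene');W=world(S);m=np.zeros((420,560),bool);m[165:200,240:282]=1
for z in(138,150,160,168):
    q=m&(abs(W[...,2]-z)<3)&(abs(W[...,0]-568)<15)&(abs(W[...,1]-68)<15);print(z,q.sum(),W[q].mean(0).round(1))
E
```

```text
231 155
[517.62950929 -59.45092216 214.20914267] [ 0.23 -3.81  0.18] 42.778283582546976 [-0.113  0.01   0.063  1.622 -0.002 -0.111]
138 28 [564.5  71.3 137.7]
150 14 [564.5  70.7 150. ]
160 16 [564.4  70.6 160.1]
168 18 [565.7  67.5 167.4]
```

View pics/p3.png

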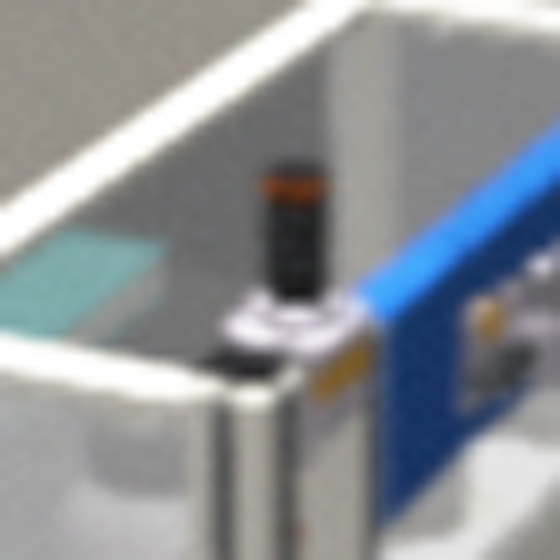

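The pin is upright and its flange is flat on the fork at (290,315), with its top at 168 mm. Next is the knob.

{"method": "step_arm", "body": {
  "targets": [
    [0,[0,0,0],[0,0,0]],
    [0,[0,0,0],[0,0,0]]
  ]
}}

```text
clock: 7.9
position: [518.7, -53.7, 213.0]
tool_rot: [3.141, -0.0, 3.141]
wrist_force: [0.1, 0.4, -0.6]
finger_gap: 42.6
grasp_force: 0.0
```

{"method": "step_arm", "body": {
  "targets": [
    [0,[-0.3,-4,0],[0,0,-0.06]],
    [0,[-0.3,-7.25,2],[0,0,-0.06]],
    [0,[-0.3,-7.25,5],[0,0,-0.06]],
    [0,[-0.3,-7.25,8],[0,0,-0.06]],
    [0,[-0.3,-7.25,8],[0,0,-0.06]],
    [0,[-0.3,-7.25,10],[0,0,-0.06]],
    [0,[-0.3,-7.25,12.3],[0,0,-0.06]],
    [0,[-0.3,-7.25,12.3],[0,0,-0.06]],
    [0,[-0.3,-7.25,12.3],[0,0,-0.06]]
  ]
}}

```text
clock: 8.8
position: [522.1, -125.8, 91.6]
tool_rot: [-3.142, 0.0, -3.08]
wrist_force: [1.5, 0.6, -1.0]
finger_gap: 42.4
grasp_force: 0.0
```

```bash
python3 v.py p4 521 -126 100 35
```

```text
278 141
```

View pics/p4.png

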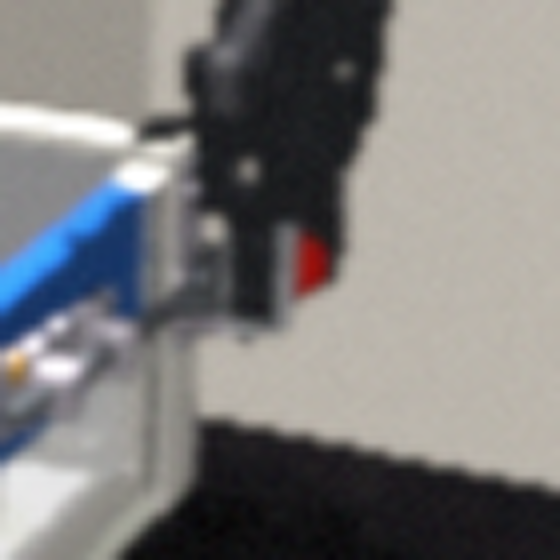

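The ball, at about (312,262), sits between the fingers. I'll close on it.

{"method": "step_arm", "body": {
  "targets": [
    [0,[0,0,0.2],[0,0,0]],
    [1,[0,0,0.2],[0,0,0]],
    [1,[0,0,0.2],[0,0,0]],
    [1,[0,0,0.2],[0,0,0]],
    [1,[0,0,0.2],[0,0,0]],
    [1,[0,0,0.2],[0,0,0]]
  ]
}}

```text
clock: 9.45
position: [522.1, -127.5, 89.3]
tool_rot: [-3.139, 0.001, -3.082]
wrist_force: [-0.5, -4.9, 2.1]
finger_gap: 19.0
grasp_force: 58.5
```

{"method": "step_arm", "body": {
  "targets": [
    [1,[0,-0.12,0],[0,0,0]],
    [1,[0,-0.12,0],[0,0,0]],
    [1,[0,-0.12,0],[0,0,0]]
  ]
}}

```text
clock: 9.75
position: [522.1, -127.8, 88.9]
tool_rot: [-3.141, 0.001, -3.082]
wrist_force: [0.8, -1.1, 5.2]
finger_gap: 18.6
grasp_force: 58.8
```

{"method": "step_arm", "body": {
  "targets": [
    [1,[0,-0.01,-0.25],[0.02,0,0]],
    [1,[0,-0.02,-0.5],[0.045,0,0]],
    [1,[0,-0.03,-0.75],[0.07,0,0]],
    [1,[0,-0.04,-1.0],[0.09,0,0]],
    [1,[0,-0.04,-1.0],[0.09,0,0]],
    [1,[0,-0.04,-1.0],[0.09,0,0]]
  ]
}}

```text
clock: 10.35
position: [521.8, -127.6, 98.2]
tool_rot: [-3.052, 0.0, -3.081]
wrist_force: [2.7, 0.1, -0.3]
finger_gap: 18.7
grasp_force: 58.7
```

```bash
cat > k.py <<'E'
from h import *
o=manip.observe();p=o['position'];r=R.from_euler('xyz',o['tool_rot'])
b=p-18.7*r.as_matrix()[:,2]
H=np.array([568.5,66.2]);y=.06;c,s=np.cos(y),np.sin(y)
d=b[:2]-H;pen=np.array([c*d[0]+s*d[1],-s*d[0]+c*d[1]])
print('ball',b.round(1),'pen rel hinge',pen.round(1),'F',o['wrist_force'].round(1),'M',o['torque'].round(2),o['finger_gap'],o['tool_rot'].round(3))
print('r',np.hypot(*pen),'ang',np.arctan2(pen[0],pen[1])) 
E
python3 k.py
```

```text
ball [ 521.7 -125.9  116.9] pen rel hinge [ -58.2 -189. ] F [ 2.7  0.1 -0.3] M [ 0.39 -0.39  0.04] 18.74115689381289 [-3.052  0.    -3.081]
r 197.73982741824113 ang -2.8425994707849553
```

{"method": "step_arm", "body": {
  "targets": [
    [1,[0,0.4,-0.036],[0,0,0]],
    [1,[0,0.8,-0.072],[0,0,0]],
    [1,[0,1.2,-0.11],[0,0,0]],
    [1,[0,1.6,-0.145],[0,0,0]],
    [1,[0,2.0,-0.18],[0,0,0]],
    [1,[0,2.5,-0.225],[0,0,0]],
    [1,[0,2.5,-0.225],[0,0,0]],
    [1,[0,2.5,-0.225],[0,0,0]]
  ]
}}

```text
clock: 11.15
position: [520.3, -102.6, 98.3]
tool_rot: [-3.052, 0.0, -3.081]
wrist_force: [2.2, 0.8, -0.1]
finger_gap: 19.2
grasp_force: 58.7
```

```bash
python3 k.py
```

```text
ball [ 520.2 -101.   116.9] pen rel hinge [ -58.2 -164. ] F [ 2.2  0.8 -0.1] M [ 0.37 -0.46 -0.  ] 19.204435279063556 [-3.052  0.    -3.081]
r 173.98188751219263 ang -2.8005043191685166
```

```bash
python3 - <<'E'
from h import *
o=manip.observe();p=o['position'];M=R.from_euler('xyz',o['tool_rot']).as_matrix();H=np.array([568.5,66.2,0])
for f in np.linspace(0,.385,12)[1:]:
    Q=R.from_euler('z',-f).as_matrix();n=H+Q@(p-H);print((M.T@(n-p)/10).round(2).tolist(),(M.T@[0,0,-f]).round(3).tolist())
E
```

```text
[0.58, 0.21, -0.02] [0.0, 0.003, 0.035]
[1.14, 0.45, -0.04] [0.0, 0.006, 0.07]
[1.7, 0.7, -0.06] [0.0, 0.009, 0.105]
[2.25, 0.97, -0.09] [0.0, 0.013, 0.139]
[2.79, 1.26, -0.11] [0.0, 0.016, 0.174]
[3.32, 1.57, -0.14] [0.0, 0.019, 0.209]
[3.84, 1.9, -0.17] [0.0, 0.022, 0.244]
[4.35, 2.25, -0.2] [0.0, 0.025, 0.279]
[4.84, 2.61, -0.24] [0.0, 0.028, 0.314]
[5.32, 2.99, -0.27] [0.0, 0.031, 0.349]
[5.79, 3.39, -0.31] [0.0, 0.034, 0.383]
```

{"method": "step_arm", "body": {
  "targets": [
    [1,[0.58,0.21,-0.02],[0,0.003,0.035]],
    [1,[1.14,0.45,-0.04],[0,0.006,0.07]],
    [1,[1.7,0.7,-0.06],[0,0.009,0.105]],
    [1,[1.7,0.7,-0.06],[0,0.009,0.105]],
    [1,[1.7,0.7,-0.06],[0,0.009,0.105]]
  ]
}}

```text
clock: 11.65
position: [503.0, -97.1, 98.3]
tool_rot: [-3.052, 0.001, 3.097]
wrist_force: [2.9, 0.3, -0.5]
finger_gap: 18.6
grasp_force: 58.7
```

```bash
python3 k.py; python3 - <<'E'
from h import *
o=manip.observe();p=o['position'];M=R.from_euler('xyz',o['tool_rot']).as_matrix();H=np.array([568.5,66.2,0])
for f in np.linspace(0,.28,9)[1:]:
    Q=R.from_euler('z',-f).as_matrix();n=H+Q@(p-H);print((M.T@(n-p)/10).round(2).tolist(),(M.T@[0,0,-f]).round(3).tolist())
E
```

```text
ball [503.1 -95.4 116.9] pen rel hinge [ -75.  -157.4] F [ 2.9  0.3 -0.5] M [ 0.26 -0.47  0.02] 18.645736337219695 [-3.052e+00  1.000e-03  3.097e+00]
r 174.36588491496576 ang -2.696916239263543
[0.58, 0.21, -0.02] [0.0, 0.003, 0.035]
[1.15, 0.45, -0.04] [0.0, 0.006, 0.07]
[1.71, 0.7, -0.06] [0.0, 0.009, 0.105]
[2.26, 0.97, -0.09] [0.0, 0.013, 0.139]
[2.8, 1.26, -0.12] [0.0, 0.016, 0.174]
[3.33, 1.57, -0.14] [0.0, 0.019, 0.209]
[3.85, 1.9, -0.17] [0.0, 0.022, 0.244]
[4.36, 2.25, -0.21] [0.0, 0.025, 0.279]
```

Moving freely (about 0.104 rad so far). I'll do the rest.

{"method": "step_arm", "body": {
  "targets": [
    [1,[0.58,0.21,-0.02],[0,0.003,0.035]],
    [1,[1.15,0.45,-0.04],[0,0.006,0.07]],
    [1,[1.71,0.7,-0.06],[0,0.009,0.105]],
    [1,[2.26,0.97,-0.09],[0,0.013,0.139]],
    [1,[2.8,1.26,-0.12],[0,0.016,0.174]],
    [1,[3.33,1.57,-0.14],[0,0.019,0.209]],
    [1,[3.85,1.9,-0.17],[0,0.022,0.244]],
    [1,[4.36,2.25,-0.21],[0,0.025,0.279]],
    [1,[4.36,2.25,-0.21],[0,0.025,0.279]],
    [1,[4.36,2.25,-0.21],[0,0.025,0.279]],
    [1,[4.36,2.25,-0.21],[0,0.025,0.279]],
    [1,[4.36,2.25,-0.21],[0,0.025,0.279]]
  ]
}}

```text
clock: 12.85
position: [460.6, -72.7, 98.3]
tool_rot: [-3.052, 0.001, 2.817]
wrist_force: [2.7, -1.6, -0.4]
finger_gap: 18.9
grasp_force: 58.7
```

```bash
python3 k.py; python3 - <<'E'
from h import *
d=grab('scene');a=d['image'][100:310,150:430,::-1];cv2.imwrite('pics/f.png',cv2.resize(a,None,fx=2.8,fy=2.8,interpolation=cv2.INTER_CUBIC))
I=d['image'].astype(int);W=world(d)
m=(I[...,2]>110)&(I[...,0]<90)&(W[...,2]>100)&(W[...,2]<140)&(W[...,0]<600)&(W[...,1]<80)
P=W[m][:,:2];v=cv2.fitLine(P.astype(np.float32),cv2.DIST_HUBER,0,.01,.01).ravel();print(m.sum(),v,'gate dir angle',np.arctan(v[0]/v[1]))
E
```

```text
ball [461.1 -71.1 116.9] pen rel hinge [-115.5 -130.6] F [ 2.7 -1.6 -0.4] M [-0.2  -0.59  0.03] 18.88257848835941 [-3.052e+00  1.000e-03  2.817e+00]
r 174.32753915180908 ang -2.4177575274582477
262 [ 3.2709274e-01  9.4499224e-01  5.3045483e+02 -2.3262510e+01] gate dir angle 0.33322543
```

View pics/f.png

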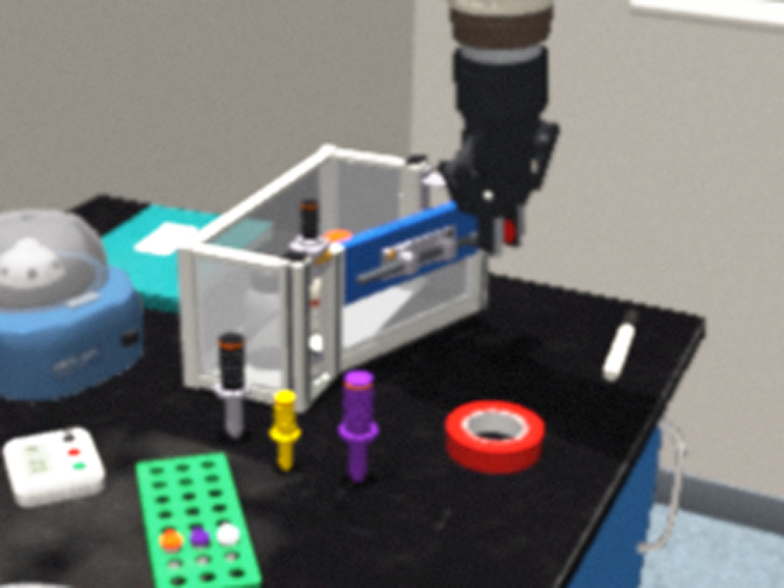

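The gate is open 0.383 rad, about 8 cm at its free edge. The pin is still seated at (310,230), the red knob is gripped at (510,232), and the timer, tape and marker haven't moved.

```bash
python3 -c "
from plant import manip
print(manip.finish_job())"
```

```text
the job is handed in; nothing more can be done
None
```

The job is handed in: the hinge pin is seated flat on the fork, the bolt was lifted and drawn clear over the lip with almost no force, and the gripper is holding the gate by its knob at about 0.38 rad (8 cm at the free edge), with the timer, tape and marker left where they were.

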